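# Push a spent cartridge through the disposal flap

## Task

Push the spent cartridge with the orange band along the ledge, through the green swing flap, so that it drops off the ledge's inner end into the clear waste bin, then draw the fingers back out so that the flap hangs fully shut again. Only push it with the fingertips: do not lift or carry it, and leave the blue-banded cartridge, the bottle and the tube rack where they stand.

Things in the scene. Friction and masses are not known exactly. Their poses are not given: they have to be found in the camera images.
- station: Fixed cream disposal station on the bench, 390 x 140 mm. Origin: bench level, on the centre line, in the shut flap's plane. x points level through the flap into the bin (push direction), z up. Flat ledge 100 mm above the bench from x = -190 to +42 mm, then a sheer drop into the bin. Green guides 12 mm high, 120 mm apart inside, line the ledge from x = -190 to -20 mm.
- mouth (a point): Point on the ledge's top, mid-doorway, in the shut flap's plane; axes as the station's. The doorway is 120 mm wide between two posts 16 mm thick, 66 mm high above the ledge; cream cheeks 128 mm apart run on behind it for 68 mm. A steel shaft 8 mm thick, centre 60 mm above the ledge, spans the doorway and carries the flap.
- flap (a joint): Green flap, 114 mm wide, 3 mm thick, 16 g, hung from the shaft; lower edge 53 mm below the shaft's centre, 7 mm above the ledge. Angle in rad: 0 hangs shut, grows as it swings inward (station +x) up to 1.45; it cannot swing outward. It falls shut by its own weight but rests on anything under it. Pushing it takes under 1 N.
- cartridge: Spent cartridge: loose white plastic block with an orange band and orange top, 84 mm (its x) by 72 mm (its y) by 26 mm high, about 140 g. Origin at the centre of its underside. It lies flat on the ledge in front of the flap, its x roughly along the station's x.
- cartridge_center (a point): Centre of the spent cartridge, 13 mm above its underside. Its leading end pushes the flap open. It tips into the bin once this centre is some 1 to 5 mm past the ledge's end, its rear face then 1 to 5 mm past the flap's plane, so the fingertips must follow it that far, under the shaft: slant the fingers 15 to 40 degrees, tips leading, so that they clear the shaft.
- bin (a point): Centre of the bin's floor; axes as the station's. Open-topped clear bin with a green rim, behind the flap: inside from station x = 42 to 197 mm, 128 mm wide; floor 6 mm, rim 156 mm above the bench.
- fresh_center (a point): Centre of a like cartridge with a blue band and top, 84 x 72 x 26 mm, lying on the bench beside the station; leave alone.
- bottle_center (a point): Centre of an amber bottle, 60 mm across, 125 mm tall, standing on the bench beside the station; leave alone.
- tubes_center (a point): Centre of the body of a blue tube rack, 50 x 95 x 45 mm with caps 14 mm higher, on the bench beside the station; leave alone.
Things that resemble listed ones, but are neither listed nor needed, are in the scene too. There is more than one size of the part that bears bottle_center; the job needs the middle-sized.

How it is judged (in metres and radians):
On the way, in this order (a step that is already met when the one before it is completed fails the run):
1. the cartridge is sliding on the ledge through the doorway, holding the flap open (value of joint flap above 0.5 rad and x of cartridge_center in the frame of station between -0.02 and 0.055 m and height (world z) of cartridge_center between 0.098 and 0.125 m), for 0.05 s.
2. the cartridge has dropped into the bin (x of cartridge_center in the frame of station between 0.042 and 0.195 m and y of cartridge_center in the frame of station between -0.062 and 0.062 m and height (world z) of cartridge_center below 0.09 m), for 0.1 s.
At the end, for the whole second after the job is handed in: The spent cartridge lies still inside the bin, its centre within the bin's walls and less than 90 mm above the bench; the flap hangs shut (under 0.06 rad); the bystanders stand within 20 mm of where they were and upright (all of step 2 and value of joint flap below 0.06 rad and linear speed of cartridge below 0.03 m/s and not (distance of fresh_center from where it was at the start of the episode above 0.02 m or angle between fresh_center's own z axis and vertical above 0.35 rad) and not (distance of bottle_center from where it was at the start of the episode above 0.02 m or angle between bottle_center's own z axis and vertical above 0.35 rad) and not (distance of tubes_center from where it was at the start of the episode above 0.02 m or angle between tubes_center's own z axis and vertical above 0.35 rad)); the robot touches nothing.
It fails at once if the cartridge is lifted (its centre more than 25 mm above where it lies on the ledge) (height (world z) of cartridge_center above 0.138 m).
It fails at once if a bystander is moved over 20 mm or tipped ((distance of fresh_center from where it was at the start of the episode above 0.02 m or angle between fresh_center's own z axis and vertical above 0.35 rad) or (distance of bottle_center from where it was at the start of the episode above 0.02 m or angle between bottle_center's own z axis and vertical above 0.35 rad) or (distance of tubes_center from where it was at the start of the episode above 0.02 m or angle between tubes_center's own z axis and vertical above 0.35 rad)).
It also fails if it takes over 38 s, if anything falls off the work surface, if the arm or the gripper's body presses on something with over 40 N, if the wrist force passes 120 N, or if a joint passes its speed limit or range.

## Robot

A 6-joint arm with a two-finger parallel gripper is mounted at the origin on the work surface. World frame = base frame: x ahead of the robot, y to its left, z up, the work surface at z = 0. Lengths are in mm, angles in rad, forces in N, time in s.
With the tool pointing down it reaches from about 300 to 775 mm from the base axis. Payload 14.6 kg.
Tool frame: the origin (TCP) lies on the centre line of the jaws, within the pads' length; the fingertips stand manip.tcp_to_tips ahead of it and the grasp point (between the pads) lies 5 mm behind it (manip.tcp_to_tips is the distance from the TCP to the fingertips, in mm); z points along the fingers, y is the direction in which the jaws open and shut (so a half turn about z gives the same grasp; the last joint's range is limited). The gripper opens to 94 mm and grips with 3 to 60 N. Pads are 16 mm wide; open, the fingers measure 119 mm over their backs; the gripper's body (75 mm by 177 mm) begins 78 mm behind the grasp point.
Start: joints at [-1.416, 0.3, 1.521, -0, 1.321, -0.067], TCP at [120.986, -536.518, 219.446] pointing down, gripper open.
Joint ranges: [-3.03, 3.03], [-0.79, 2.21], [0.23, 2.52], [-1.04, 4.18], [0, 3.07], [-2.55, 2.55]. Speed limits (rad/s): [2.22, 2.22, 2.57, 3.14, 3.14, 3.14].

## Interface

Orientations are given as [roll, pitch, yaw] about the fixed x, y, z axes, in that order (R = Rz(yaw) Ry(pitch) Rx(roll)).
In Python, from cell import manip, optics, workorder gives the robot as it stands. The module is installed in compiled form; this text tells all that it offers.
- The arm moves only by the tool jog_arm, never from a script. Its argument "deltas" is text: rows parted by semicolons, each of 5 numbers parted by spaces: the shift along the tool's x, y, z in mm, then the turn about the tool's z in rad, then the finger opening in mm, from 0 to 94. In form: tx ty tz twist grip; .... A call has exactly 10 rows; each row is the pose to reach, as a shift and turn from the pose commanded when the call began, along the tool's axes at that moment; what a row does not reach only later rows make up. A row lasts 1/8 s, in which the tool goes at most 62.5 mm and 10.7 degrees, less where a joint would pass 70% of its speed; a pose out of reach is approached as far as the arm can. A call with a gripper value outside its range is refused whole. The fingers move at their own pace and stop on an object; "squeeze" is the grip in N (left out, the last holds). Time passes only in rows, so rows that repeat a pose let the fingers close, or fill a call up. It gives the time, the measured TCP pose, the force and the opening at its end, in the units of the state.
- manip.read_state(): the state, without advancing time (a new reading comes with each control period).
- optics.camera(name): name is "scene" or "side" or "wrist"; returns (picture, depth): 384x512x3 uint8, red, green, blue; 384x512 float32, mm along the optical axis (not along the pixel's ray), 0 where there is no reading.
- optics.get_calibration(name): a dict with "intrinsics" (3x3 intrinsics, pixels), "dist_coeffs" ([k1, k2, p1, p2, k3] as OpenCV has them; the pictures are not rectified), "R" (3x3) and "t" (3): a world point X has camera coordinates R X + t; the wrist camera has in their place "hand_eye" (4x4, takes a point from camera to tool coordinates, whose origin is the TCP and whose axes are the flange's). Camera axes: x right, y down, z forward; pixel columns grow to the right and rows downward; lengths in mm; the calibration is good to about 2 mm. A picture is of the moment at which its call begins: read the wrist's pose just before it. get_calibration takes no time and is no camera call.
- workorder.sign_off(): hands the job in, once; it reports no verdict.
The state is a dict: "clock": time; "joints": joint angles; "qd": joint speeds; "effort": joint torques, N m; "eef_pos": TCP position; "eef_rot": TCP orientation; "wrist_force": force on the tool from outside, world axes, zero at the start; "moment": the same for the moment, N m; "finger_gap": finger opening in mm.
Only numpy, scipy, OpenCV 4.12 (cv2) and the standard library are available. Lean on these libraries where they do the work, as an engineer would, in place of code of your own. Each camera call takes 0.05 s, during which the arm holds its last target.

## Working session

There is one attempt and no reset: what is moved stays moved. The work goes in short steps, Python scripts to look and compute and a tool call to move; the robot and the scene stay as the last step left them, time stands still between calls to the robot, and variables do not carry over. Pictures are saved under pics/ and viewed, and the job is handed in when it is done.

Besides the shell and the picture viewer there is one more tool, called as name(argument=value, ...) on one line, values as JSON. jog_arm: Moves the arm, as the interface text tells. Its arguments: {"type":"object","properties":{"deltas":{"type":"string"},"squeeze":{"type":"number"}},"required":["deltas"]}

```bash
mkdir -p pics; python3 - <<'E'
from cell import manip, optics, workorder
import cv2,numpy as np,pickle
print(manip.read_state(), manip.tcp_to_tips)
d={}
for n in("scene","side","wrist"):
    p,z=optics.camera(n); c=optics.get_calibration(n); d[n]=(p,z,c)
    cv2.imwrite(f"pics/{n}0.png",p[:,:,::-1]); print(n,c)
pickle.dump(d,open("v0.pkl","wb"))
E
```

```text
{'clock': 0.0, 'joints': array([-1.41560426e+00,  3.00480314e-01,  1.52155783e+00,  9.39198006e-06,
        1.32068904e+00, -6.65663000e-02]), 'qd': array([ 3.31005035e-04,  1.66638044e-03, -3.00199498e-05,  5.12229742e-04,
       -7.52598807e-04,  2.93139173e-04]), 'effort': array([ 3.97178010e-03, -5.31796753e+01, -3.52732015e+01,  7.09800725e-02,
        2.44419841e-02, -9.05893148e-05]), 'eef_pos': array([ 120.9510611 , -536.29549453,  218.89109865]), 'eef_rot': array([-3.14046124e+00, -8.45425794e-05,  2.21755988e-01]), 'wrist_force': array([-0.25318175, -0.46321998, -0.56366377]), 'moment': array([0.01631151, 0.06041745, 0.00349286]), 'finger_gap': 94.36543033053921} 14.0
scene {'intrinsics': array([[386.95206047,   0.        , 259.05283477],
       [  0.        , 386.95206047, 189.29918813],
       [  0.        ,   0.        ,   1.        ]]), 'dist_coeffs': array([-0.01545261,  0.        ,  0.        ,  0.        ,  0.        ]), 'R': array([[-0.5167651 ,  0.85596896,  0.01646127],
       [ 0.67647324,  0.42003379, -0.60494262],
       [-0.5247264 , -0.30147762, -0.79609889]]
[... 441 characters left out ...]
, -0.65635725, -0.67132654]]), 't': array([592.82487328, 294.27811615, 883.79550479])}
wrist {'intrinsics': array([[294.18169284,   0.        , 254.67953085],
       [  0.        , 294.18169284, 192.1894291 ],
       [  0.        ,   0.        ,   1.        ]]), 'dist_coeffs': array([0.01091078, 0.        , 0.        , 0.        , 0.        ]), 'hand_eye': array([[-1.27323068e-03, -9.67445511e-01, -2.53076198e-01,
         7.35727806e+01],
       [ 9.99999081e-01, -1.34982413e-03,  1.29019578e-04,
         5.37840076e-01],
       [-4.66427770e-04, -2.53075802e-01,  9.67446340e-01,
        -1.63621046e+02],
       [ 0.00000000e+00,  0.00000000e+00,  0.00000000e+00,
         1.00000000e+00]])}
```

View pics/scene0.png

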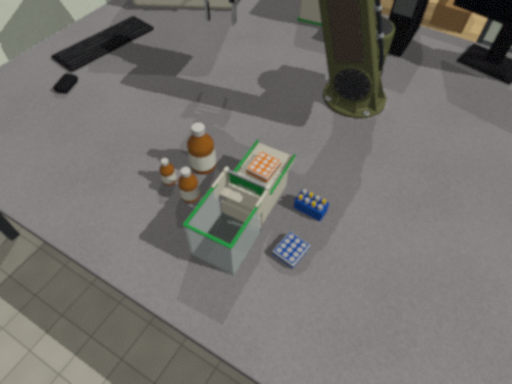

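View pics/side0.png

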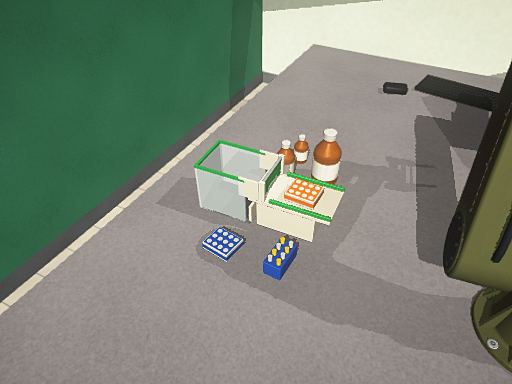

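View pics/wrist0.png

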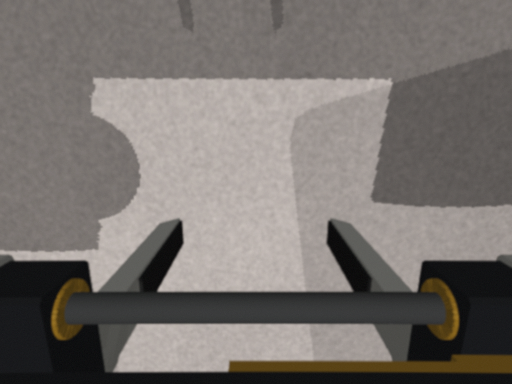

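```bash
cat > h.py <<'E'
import numpy as np,cv2
def ray(c,uv,T=None):
    uv=np.asarray(uv,float).reshape(-1,1,2)
    n=cv2.undistortPoints(uv,c['intrinsics'],c['dist_coeffs']).reshape(-1,2)
    d=np.c_[n,np.ones(len(n))]
    if T is None: R=c['R'];return -R.T@c['t'], d@R
    return T[:3,3], d@T[:3,:3].T
def onz(c,uv,z,T=None):
    o,d=ray(c,uv,T); return o+d*((z-o[2])/d[:,2])[:,None]
def pts(c,uv,dep,T=None):
    o,d=ray(c,uv,T); return o+d*np.asarray(dep)[:,None]
E
python3 - <<'E'
import pickle,cv2,numpy as np
from h import *
d=pickle.load(open("v0.pkl","rb"))
for n,(x0,x1,y0,y1) in dict(scene=(150,340,115,275),side=(190,350,125,285)).items():
    p=d[n][0][y0:y1,x0:x1,::-1]
    cv2.imwrite(f"pics/{n}_crop.png",cv2.resize(p,None,fx=4 if n=='scene' else 3.6,fy=4 if n=='scene' else 3.6,interpolation=cv2.INTER_CUBIC)[:600])
    p,z,c=d[n]
    h=cv2.cvtColor(p,cv2.COLOR_RGB2HSV)
    g=((h[...,0]>55)&(h[...,0]<85)&(h[...,1]>150)&(h[...,2]>70)).astype(np.uint8)
    o=((h[...,0]<14)&(h[...,1]>170)&(h[...,2]>180)).astype(np.uint8)
    for nm,m in(("g",g),("o",o)):
        m[:y0]=0;m[y1:]=0;m[:,:x0]=0;m[:,x1:]=0
        v,u=np.nonzero(m); P=pts(c,np.c_[u,v],z[v,u])
        print(n,nm,len(u),P.min(0),P.max(0),np.median(P,0))
        np.save(f"{n}_{nm}.npy",np.c_[u,v,P])
E
```

```text
scene g 504 [ 520.58790162 -213.57697079   -1.14191724] [887.25052277   9.50422555 159.19679255] [795.11951795 -65.71084268 152.8303711 ]Traceback (most recent call last):
  File "<stdin>", line 13, in <module>
  File "h.py", line 11, in pts
    o,d=ray(c,uv,T); return o+d*np.asarray(dep)[:,None]
        ~~~^^^^^^^^
  File "h.py", line 4, in ray
    n=cv2.undistortPoints(uv,c['intrinsics'],c['dist_coeffs']).reshape(-1,2)
      ~~~~~~~~~~~~~~~~~~~^^^^^^^^^^^^^^^^^^^^^^^^^^^^^^^^^^^^^
cv2.error: OpenCV(4.12.0) /io/opencv/modules/calib3d/src/undistort.dispatch.cpp:347: error: (-215:Assertion failed) CV_IS_MAT(_src) && CV_IS_MAT(_dst) && (_src->rows == 1 || _src->cols == 1) && (_dst->rows == 1 || _dst->cols == 1) && _src->cols + _src->rows - 1 == _dst->rows + _dst->cols - 1 && (CV_MAT_TYPE(_src->type) == CV_32FC2 || CV_MAT_TYPE(_src->type) == CV_64FC2) && (CV_MAT_TYPE(_dst->type) == CV_32FC2 || CV_MAT_TYPE(_dst->type) == CV_64FC2) in function 'cvUndistortPointsInternal'
```

View pics/scene_crop.png

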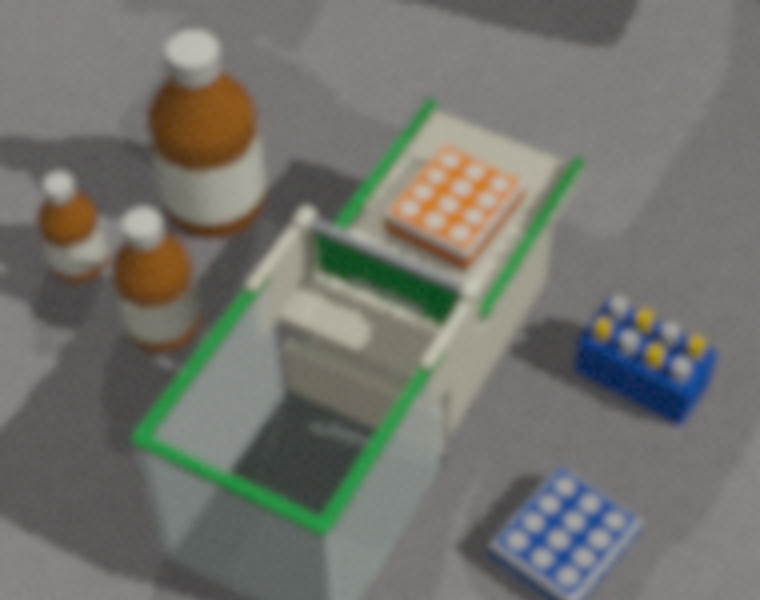

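```bash
python3 - <<'E'
import pickle,cv2,numpy as np
from h import *
d=pickle.load(open("v0.pkl","rb"))
p=d['side'][0][125:285,190:350,::-1]
cv2.imwrite("pics/side_crop.png",cv2.resize(p,None,fx=3.6,fy=3.6,interpolation=cv2.INTER_CUBIC))
for n,(x0,x1,y0,y1) in dict(scene=(180,300,130,275),side=(190,350,130,225)).items():
    p,z,c=d[n]
    h=cv2.cvtColor(p,cv2.COLOR_RGB2HSV).astype(int)
    g=(h[...,0]>55)&(h[...,0]<85)&(h[...,1]>130)&(h[...,2]>60)
    o=(h[...,0]<15)&(h[...,1]>120)&(h[...,2]>170)
    for nm,m in(("g",g),("o",o)):
        m=m.astype(np.uint8).copy()
        m[:y0]=0;m[y1:]=0;m[:,:x0]=0;m[:,x1:]=0
        k,l,s,ce=cv2.connectedComponentsWithStats(m)
        for i in range(1,k):
            if s[i,4]<15: continue
            v,u=np.nonzero(l==i); ok=z[v,u]>0; u=u[ok];v=v[ok]
            P=pts(c,np.c_[u,v],z[v,u])
            zz=112 if nm=='g' else 126
            Q=onz(c,np.c_[u,v],zz)
            vx,vy,a,b=cv2.fitLine(Q[:,:2].astype(np.float32),cv2.DIST_HUBER,0,.01,.01).ravel()
            t=(Q[:,:2]-[a,b])@[vx,vy]
            r=cv2.minAreaRect(Q[:,:2].astype(np.float32))
            print(n,nm,s[i],'P med',np.median(P,0).round(),P.min(0).round(),P.max(0).round(),'ang',np.degrees(np.arctan2(vy,vx)).round(2),'c',(a,b),'t',t.min(),t.max(),r)
E
```

```text
scene g [235 141  23  30  59] P med [ 580. -140.  110.] [ 505. -199.   -3.] [ 640. -135.  114.] ang 2.97 c (np.float32(586.57654), np.float32(-139.61813)) t -82.79230212795333 53.06757541126685 ((571.7465209960938, -140.59326171875), (135.85728454589844, 7.776280879974365), 3.2002527713775635)
scene g [271 157  23  35  41] P med [574. -13. 111.] [502. -18. 108.] [650.  -7. 115.] ang 3.44 c (np.float32(577.2236), np.float32(-12.048589)) t -73.84421246112744 73.54619890299918 ((577.0900268554688, -12.313690185546875), (147.3908233642578, 3.324293851852417), 3.415774345397949)
scene g [230 175  33  19 194] P med [682. -72. 136.] [ 677. -123.  113.] [687. -21. 152.] ang -87.52 c (np.float32(666.0336), np.float32(-82.0436)) t -51.80233095085867 56.51643621819368 ((667.8189086914062, -84.3004150390625), (22.013233184814453, 108.1778793334961), 3.2268459796905518)
scene g [184 188  72  60 408] P med [853. -53. 154.] [ 681. -218.   -5.] [888.  10. 159.] ang 81.59 c (np.float32(842.6214), np.float32(-68.12369)) t -105.18047856345352 64.8362253580394 ((797.0081787109375, -82.205078125), (139.8
[... 2538 characters left out ...]
0840824 26.763880185281863 ((692.284912109375, -192.52420043945312), (28.77691078186035, 52.29127502441406), 38.12969207763672)
side o [286 179  36  22 221] P med [584. -68. 127.] [ 546. -137.  101.] [623. -38. 130.] ang -22.67 c (np.float32(583.40906), np.float32(-72.09344)) t -44.28831047702958 46.46627232064982 ((584.60986328125, -73.29597473144531), (67.78541564941406, 75.95362854003906), 89.4234848022461)
side o [284 194  30  14 107] P med [584. -36. 114.] [542. -40. 107.] [626. -32. 122.] ang -1.21 c (np.float32(578.96436), np.float32(-23.026186)) t -40.731335527448 44.485922456498216 ((580.7601318359375, -23.386930465698242), (13.995216369628906, 85.08941650390625), 89.99751281738281)
```

View pics/side_crop.png

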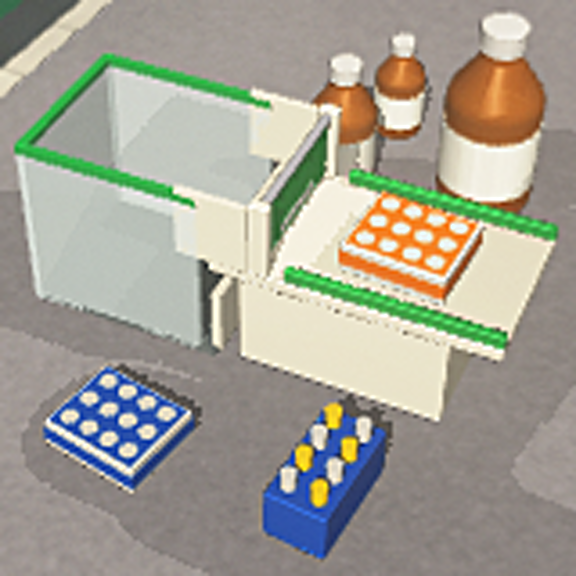

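jog_arm(deltas="51 -36 -10 0.017 30; 102 -72 -20 0.034 30; 153 -107 -30 0.05 30; 204 -143 -31 0.067 30; 255 -179 -31 0.084 30; 306 -215 -31 0.1 30; 357 -250 -31 0.118 30; 408 -286 -31 0.135 30; 459 -322 -31 0.151 30; 510 -357 -31 0.168 30")

```text
clock: 1.4
eef_pos: [541.0, -74.2, 250.4]
eef_rot: [3.142, 0.0, 0.053]
wrist_force: [-0.1, -1.6, 0.2]
finger_gap: 29.9
```

```bash
python3 - <<'E'
from cell import manip, optics
import cv2,numpy as np,pickle
from h import *
from scipy.spatial.transform import Rotation as Ro
s=manip.read_state(); p,z=optics.camera("wrist"); c=optics.get_calibration("wrist")
pickle.dump((s,p,z,c),open("w1.pkl","wb")); cv2.imwrite("pics/w1.png",p[:,:,::-1])
print(s['clock'],s['eef_pos'],s['eef_rot'],s['finger_gap'],s['wrist_force'])
E
```

```text
1.4 [541.04235172 -74.20991328 250.3847129 ] [3.14152351e+00 2.90086392e-05 5.34016993e-02] 29.926429880752 [-0.14129153 -1.58176765  0.15990078]
```

View pics/w1.png

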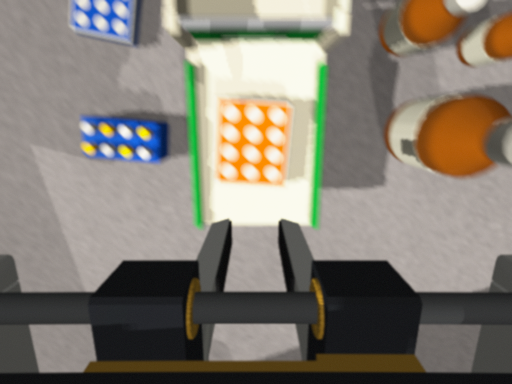

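```bash
cat > m.py <<'E'
import sys,pickle,cv2,numpy as np
from h import *
from scipy.spatial.transform import Rotation as Ro
s,p,z,c=pickle.load(open(sys.argv[1],"rb"))
A=np.eye(4);A[:3,:3]=Ro.from_euler('xyz',s['eef_rot']).as_matrix();A[:3,3]=s['eef_pos'];T=A@c['hand_eye']
h=cv2.cvtColor(p,cv2.COLOR_RGB2HSV).astype(int)
g=(h[...,0]>50)&(h[...,0]<85)&(h[...,1]>110)
o=(h[...,0]<20)&(h[...,1]>90)&(h[...,2]>150)
for nm,m,zz in(("g",g,112),("o",o,126)):
    m=m.astype(np.uint8).copy()
    m[:,:170]=0;m[:,350:]=0;m[230:]=0
    if nm=='o': m=cv2.morphologyEx(m,cv2.MORPH_CLOSE,np.ones((15,15),np.uint8))
    k,l,st,_=cv2.connectedComponentsWithStats(m)
    for i in range(1,k):
        if st[i,4]<60: continue
        v,u=np.nonzero(l==i); Q=onz(c,np.c_[u,v],zz,T)[:,:2].astype(np.float32)
        f=cv2.fitLine(Q,cv2.DIST_HUBER,0,.01,.01).ravel(); r=cv2.minAreaRect(Q)
        dd=z[v,u];ok=dd>0;P=pts(c,np.c_[u,v][ok],dd[ok],T)
        print(nm,st[i],'ang %.2f'%np.degrees(np.arctan(f[1]/f[0])),'at',f[2:],'rect',np.round(r[0],1),np.round(r[1],1),round(r[2],2),'Pmed',np.median(P,0).round(1),np.percentile(P,2,0).round(1),np.percentile(P,98,0).round(1))
E
python3 m.py w1.pkl
```

```text
g [192  32 126   6 487] ang -86.86 at [687.44696 -69.60923] rect [686.8 -67. ] [  4.2 116. ] 2.99 Pmed [679.1 -70.6 143.8] [ 676.6 -118.   133. ] [682.5 -17.2 159.9]
g [ 186   64   16  163 1208] ang 3.32 at [582.7087   -10.514793] rect [576.3 -10.1] [164.1   9.3] 3.07 Pmed [583.9  -8.8 109.6] [469.7 -17.   -2.9] [662.3  20.8 111.6]
g [ 312   65   16  162 1198] ang 2.95 at [ 590.0475  -137.30388] rect [ 582.5 -137.2] [163.3   9.4] 3.16 Pmed [ 596.5 -138.1  109.7] [ 504.8 -143.5   98.1] [ 661.8 -132.8  111.7]
o [ 218  100   73   85 5601] ang 17.89 at [589.8865  -70.30818] rect [588.4 -70.4] [66.8 78.7] 89.09 Pmed [590.5 -70.3 125. ] [ 550.9 -102.4  122.4] [626.2 -38.3 126.6]
```

jog_arm(deltas="-12 0 5 0 30; -24 0 20 0 30; -24 0 40 0 30; -24 0 60 0 30; -24 0 80 0 30; -24 0 100 0 30; -24 0 113 0 30; -24 0 122 0 30; -24 0 128 0 30; -24 0 128 0 30")

```text
clock: 2.7
eef_pos: [516.0, -77.4, 122.4]
eef_rot: [-3.142, 0.0, 0.054]
wrist_force: [-0.2, 0.8, -0.2]
finger_gap: 29.8
```

```bash
cat > look.py <<'E'
from cell import manip, optics
import cv2,numpy as np,pickle,sys
n=sys.argv[1]; cam=sys.argv[2]
s=manip.read_state(); p,z=optics.camera(cam); c=optics.get_calibration(cam)
pickle.dump((s,p,z,c),open(n+".pkl","wb"))
if cam=='side': p=cv2.resize(p[125:285,190:350],None,fx=3.6,fy=3.6,interpolation=cv2.INTER_CUBIC)
cv2.imwrite(f"pics/{n}.png",p[:,:,::-1])
print(s['clock'],s['eef_pos'],s['eef_rot'],s['finger_gap'],s['wrist_force'])
E
python3 look.py s2 side
```

```text
2.7 [515.98036999 -77.36867557 122.37466625] [-3.14152828e+00  2.09030964e-04  5.37710258e-02] 29.76909854357733 [-0.24775378  0.84476521 -0.1742489 ]
```

View pics/s2.png

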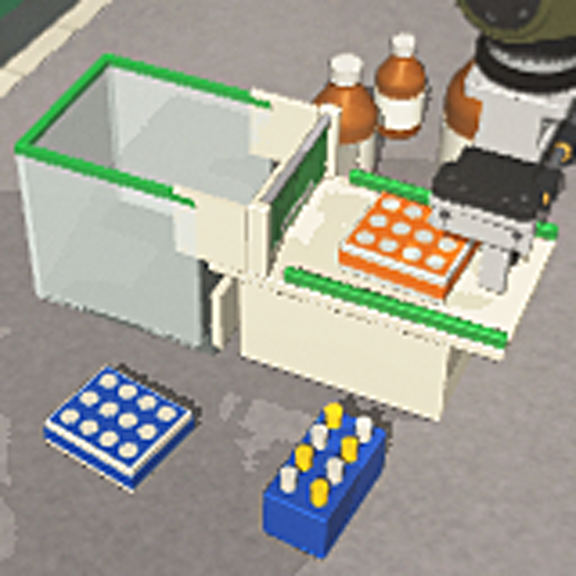

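jog_arm(deltas="12 0 0 0 30; 20 0 0 0 30; 33 0 0 0 30; 47 0 0 0 30; 61 0 0 0 30; 76 0 0 0 30; 91 0 0 0 30; 106 0 0 0 30; 120 0 0 0 30; 131 0 0 0 30")

```text
clock: 4.0
eef_pos: [647.7, -70.2, 122.2]
eef_rot: [-3.142, 0.0, 0.054]
wrist_force: [-2.0, -0.5, 1.7]
finger_gap: 30.2
```

```bash
python3 look.py s3 side; python3 look.py w3 wrist
```

```text
4.0 [647.67142063 -70.18431087 122.23613961] [-3.14152371e+00  2.57589938e-04  5.39454867e-02] 30.20828471744323 [-2.01118929 -0.47475388  1.74899783]
4.05 [648.42221774 -70.11154023 122.21215329] [ 3.14158686e+00 -3.67799271e-04  5.40252195e-02] 30.396382610168278 [ 0.86405024 -0.02318816 -0.16065238]
```

View pics/s3.png

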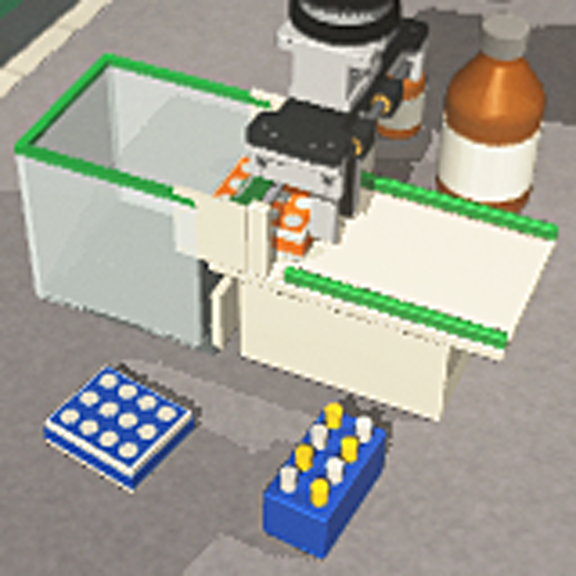

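View pics/w3.png

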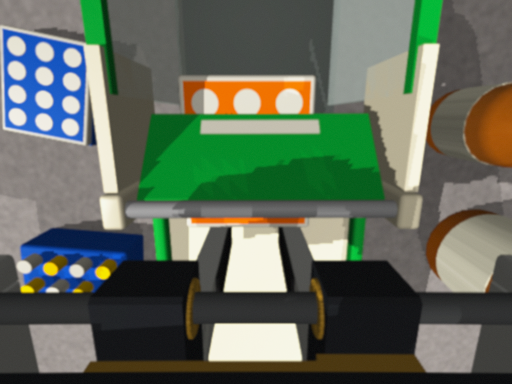

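```bash
python3 - <<'E'
import pickle,numpy as np
from h import *
from scipy.spatial.transform import Rotation as Ro
s,p,z,c=pickle.load(open("w3.pkl","rb"))
A=np.eye(4);A[:3,:3]=Ro.from_euler('xyz',s['eef_rot']).as_matrix();A[:3,3]=s['eef_pos'];T=A@c['hand_eye']
for u in(150,180,260,330,370):
  for v in range(196,226,2):
    P=pts(c,[[u,v]],[z[v,u]],T)[0]; print(u,v,p[v,u],P.round(1))
E
```

```text
150 196 [  4 142  44] [683.6 -20.6 155.3]
150 198 [  9 149  46] [682.8 -20.7 155.8]
150 200 [ 42 128  57] [681.9 -20.7 156. ]
150 202 [90 91 89] [682.3 -22.3 160.4]
150 204 [118 118 118] [681.6 -22.5 161.3]
150 206 [139 139 138] [681.  -22.8 162.1]
150 208 [153 152 152] [680.2 -22.9 162.4]
150 210 [162 162 163] [679.4 -23.  162.8]
150 212 [164 163 162] [678.2 -22.7 162. ]
150 214 [156 156 155] [677.1 -22.5 161.6]
150 216 [143 142 141] [676.1 -22.4 161.3]
150 218 [141 136 133] [613.5  36.   -2.4]
150 220 [157 150 146] [ 6.121e+02  3.530e+01 -2.000e-01]
150 222 [156 148 145] [609.6  35.7  -1.2]
150 224 [116 109 107] [606.9  36.2  -2.3]
180 196 [  1 140  41] [684.7 -34.7 156.7]
180 198 [  9 149  46] [683.4 -34.4 155.6]
180 200 [ 44 114  55] [682.7 -34.6 156.5]
180 202 [79 78 78] [682.8 -35.4 159.8]
180 204 [90 90 90] [682.2 -35.6 160.9]
180 206 [94 93 94] [681.5 -35.8 161.4]
180 208 [107 107 108] [721.9 -66.7 285.9]
180 210 [145 143 143] [679.9 -36.  162.3]
180 212 [146 146 144] [679.  -36.  162.4]
180 214 [102 102 102] [678.1 -36.  162.6]
180 216 [105 103 102] [677.1 -35.9 162.2]
180 2
[... 1385 characters left out ...]
30 224 [194 186 160] [ 653.4 -121.5   98. ]
370 196 [ 8 95 29] [ 689.1 -121.2  156. ]
370 198 [ 9 91 29] [ 688.1 -121.3  156.1]
370 200 [50 75 55] [ 687.8 -120.6  158.2]
370 202 [81 81 80] [ 687.6 -119.6  160.9]
370 204 [89 89 90] [ 686.6 -119.8  160.7]
370 206 [95 95 95] [ 685.8 -119.8  161.1]
370 208 [ 98 100  99] [ 685.1 -119.6  162. ]
370 210 [ 99 100 100] [ 684.3 -119.6  162.3]
370 212 [94 94 92] [ 683.5 -119.6  162.5]
370 214 [90 89 89] [ 682.1 -120.4  161. ]
370 216 [79 79 79] [ 681.3 -120.3  161.5]
370 218 [96 92 90] [ 625.5 -191.4   -2.5]
370 220 [107 101  99] [ 6.239e+02 -1.909e+02 -6.000e-01]
370 222 [104  99  96] [ 621.4 -191.7   -1.7]
370 224 [104 100  97] [ 619.1 -192.1   -1.9]
```

jog_arm(deltas="5 0 0 0 30; 9 0 0 0 30; 12 0 0 0 30; 13 0 0 0 30; -14 0 0 0 30; -30 0 0 0 30; -30 0 0 0 30; 16 0 0 0 30; 16 0 0 0 30; -20 0 0 0 30")

```text
clock: 5.35
eef_pos: [627.2, -71.2, 121.4]
eef_rot: [-3.141, 0.0, 0.054]
wrist_force: [0.3, -1.2, -0.1]
finger_gap: 29.8
```

```bash
python3 look.py s4 side; python3 look.py w4 wrist
```

```text
5.35 [627.24593441 -71.1989487  121.38185142] [-3.14149787e+00  2.49073377e-04  5.44587198e-02] 29.83827211893393 [ 0.3226055  -1.22220583 -0.13992821]
5.4 [622.86082802 -71.36171475 121.10910472] [-3.14101407  0.00331516  0.05396226] 29.85760266143698 [-3.10294469  0.44273986  0.24631091]
```

View pics/s4.png

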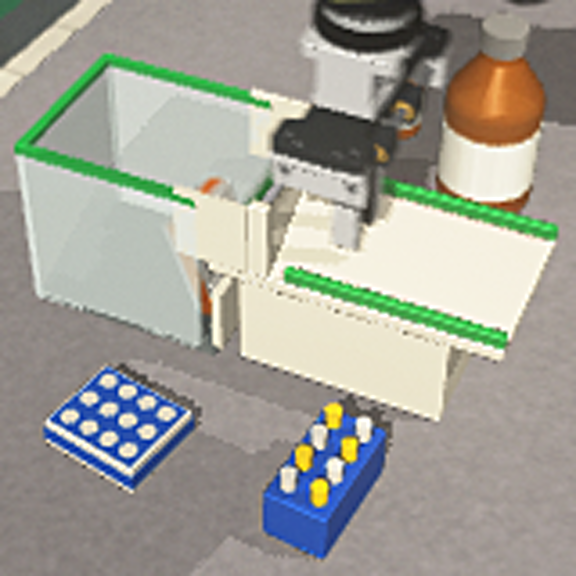

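View pics/w4.png

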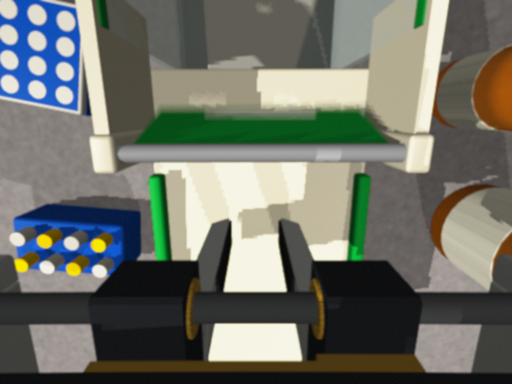

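The strike sent the cartridge over the ledge's end. In the side view it is in mid-fall in the bin, near (205,250), and the flap is closing. Next I'll withdraw the fingers.

jog_arm(deltas="-20 0 0 0 30; -35 0 0 0 30; -45 0 -5 0 30; -50 0 -20 0 30; -50 0 -40 0 30; -50 0 -65 0 30; -50 0 -90 0 30; -50 0 -110 0 30; -50 0 -120 0 30; -50 0 -120 0 30")

```text
clock: 6.7
eef_pos: [577.1, -74.1, 243.2]
eef_rot: [3.141, -0.001, 0.054]
wrist_force: [0.3, 0.5, -1.2]
finger_gap: 29.9
```

```bash
python3 look.py s5 side; python3 look.py w5 wrist; python3 - <<'E'
import pickle,cv2,numpy as np
from h import *
from cell import optics
p,z=optics.camera("scene"); cv2.imwrite("pics/sc5.png",cv2.resize(p[115:265,150:340],None,fx=4,fy=4,interpolation=cv2.INTER_CUBIC)[:,:,::-1])
c=optics.get_calibration("scene"); h=cv2.cvtColor(p,cv2.COLOR_RGB2HSV)
s,p2,z2,c2=pickle.load(open("s5.pkl","rb")); h2=cv2.cvtColor(p2,cv2.COLOR_RGB2HSV)
for n,h,z,c,(x0,x1,y0,y1) in(("scene",h,z,c,(200,270,165,270)),("side",h2,z2,c2,(190,275,145,225))):
    m=(h[...,0]<15)&(h[...,1]>90)&(h[...,2]>100)
    k=np.zeros_like(m);k[y0:y1,x0:x1]=1; v,u=np.nonzero(m&k)
    if len(u): P=pts(c,np.c_[u,v].astype(float),z[v,u]);print(n,len(u),np.median(P,0),P.min(0),P.max(0))
    g=(h[...,0]>55)&(h[...,0]<85)&(h[...,1]>130)&(h[...,2]>50)
    k[:]=0
    if n=='scene': k[172:196,228:265]=1
    else: k[160:185,262:284]=1
    v,u=np.nonzero(g&k)
    if len(u): P=pts(c,np.c_[u,v].astype(float),z[v,u]);print(n,'flap',len(u),np.median(P,0),np.percentile(P,5,0),np.percentile(P,95,0))
E
```

```text
6.7 [577.14577295 -74.08993122 243.19193061] [ 3.14129556e+00 -1.25776436e-03  5.38327734e-02] 29.89491240105013 [ 0.26450423  0.49695122 -1.2168239 ]
6.75 [576.89967578 -74.06853386 242.28599528] [-3.14158304e+00  6.24457233e-05  5.38285503e-02] 30.255385544062356 [ 0.48194877 -0.5174594  -0.63415068]
scene 21 [ 620.20332079 -254.06334054   16.72257972] [ 599.62924844 -273.40454773    9.12047402] [ 637.90156769 -249.20839091   22.49883269]
scene flap 190 [681.89073958 -71.11676902 135.90194437] [ 678.77078533 -117.18679985  120.70495271] [685.10740451 -26.87444915 148.09971893]
side 11 [751.25390186 -55.64565797  19.10282937] [749.38438897 -65.50616561  13.61982469] [752.89300155 -47.42884501  23.45510398]
side flap 16 [ 681.60927623 -118.17223899  131.36542906] [ 677.63778863 -125.22496867  112.49985569] [682.49995957 -61.75204655 151.27968374]
```

View pics/s5.png

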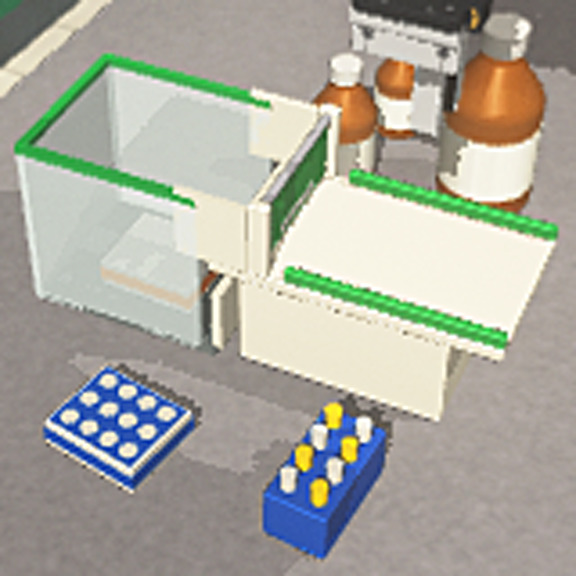

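View pics/sc5.png

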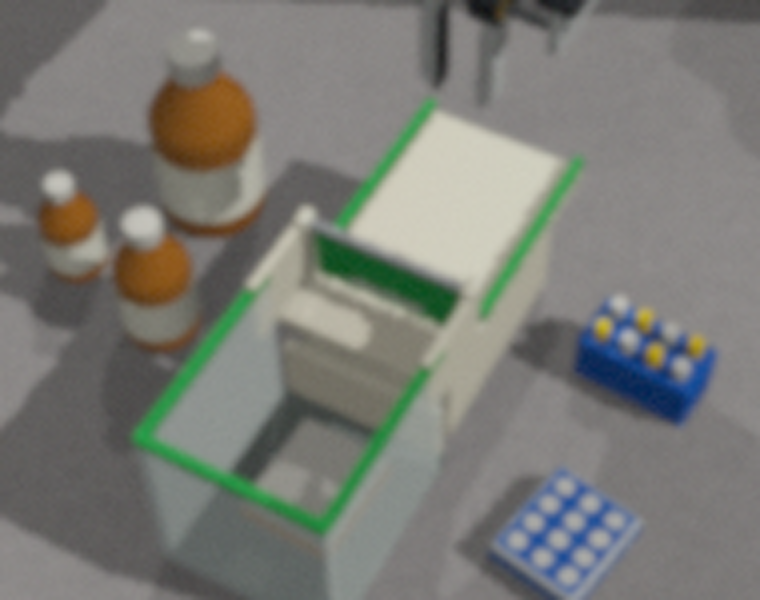

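View pics/w5.png

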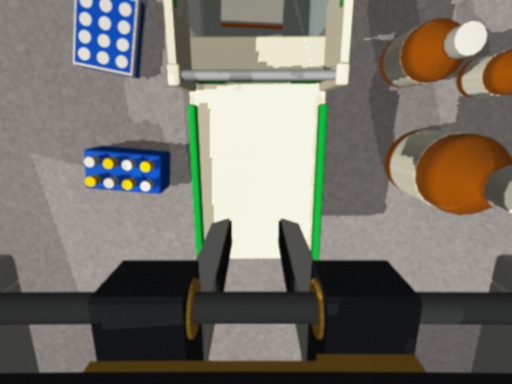

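The cartridge lies flat and upside down on the bin floor, near (150,265) in the side crop. The flap hangs in the shaft's plane as it did at the start, the bystanders haven't moved, and the gripper is clear.

```bash
python3 -c "
from cell import workorder
print(workorder.sign_off())"
```

```text
the job is handed in; nothing more can be done
None
```

The orange-banded cartridge is in the waste bin, and I handed the job in at about 6.8 s. Sign-off gives no verdict.

**How it was pushed:** I pushed it along the ledge and through the flap with the fingertips 30 mm apart. The jog commands cannot slant the tool, so the fingers stayed vertical and could not follow the cartridge under the shaft as the task advised. Instead, I pushed it almost to the shaft, drew back, and gave it a quick fingertip strike of about 0.4 m/s. It slid the last few millimetres off the ledge and dropped in. I then drew the fingers back and raised them clear.

**Last checks:**
- **Cartridge:** the side and wrist views show it lying upside down and flat on the bin floor. The few band pixels visible were about 19 mm above the bench.
- **Flap:** both fixed cameras show it hanging in the shaft's plane (x ≈ 682 mm), the same as before the push.
- **Bystanders:** the middle-sized bottle, the tube rack and the blue cartridge look unmoved in both views. I compared these by eye and did not measure them.
- **Robot:** the gripper is clear of everything, and the wrist force is down to noise at about 1 N.

One check gave nothing useful: the scene camera's search for orange inside the bin picked up only 21 stray points outside it. The cartridge's position therefore rests on the side and wrist views.

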